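Clamp a drawer front and check its two holes under the pointer

ROBOT

A 6-joint arm with a two-finger parallel gripper is mounted at the origin on the work surface. World frame = base frame: x ahead of the robot, y to its left, z up, the work surface at z = 0. Lengths are in mm, angles in degrees, forces in N, time in s.
With the tool pointing down it reaches from about 350 to 975 mm from the base axis. Payload 7.1 kg.
Tool frame: the origin (TCP) lies midway between the tips of the shut fingers; the grasp point (between the pads) lies 19 mm behind it; z points along the fingers, y is the line along which they close (so a half turn about z gives the same grasp; the last joint's range is limited). The gripper opens to 88 mm and grips with 3 to 60 N. Pads are 20 mm wide; open, the fingers measure 115 mm over their backs; the gripper's body (75 mm by 178 mm) begins 61 mm behind the grasp point.
Start: joints at [-72.021, 24.242, 93.386, -0, 62.372, -1.089], TCP at [204.199, -590.684, 222.675] pointing down, gripper open.
Joint ranges: [-172.04, 172.04], [-51.8, 120.97], [4.93, 147.93], [-75.15, 255.16], [6.16, 154.13], [-145.62, 145.62]. Speed limits (degrees/s): [136.94, 136.94, 172.46, 180, 180, 180].

INTERFACE

Orientations are given as [roll, pitch, yaw] about the fixed x, y, z axes, in that order (R = Rz(yaw) Ry(pitch) Rx(roll)).
In Python, from rig import arm, vision, order gives the robot as it stands.
- The arm moves only by the tool carry_out, never from a script. Its argument "motion" is a list of rows, each a list of 2 entries, a list of its own where there are three numbers: the shift along the tool's x, y, z each as a share of 400 mm, from -1 to 1, then the turn, a rotation vector about the tool's x, y, z each as a share of pi rad, from -1 to 1. In form: [[[tx, ty, tz], [rx, ry, rz]], ...]. A call has 1 to 20 rows; each row is the pose to reach, as a shift and turn from the pose commanded when the call began, along the tool's axes at that moment, turning the shorter way round; what a row does not reach only later rows make up. A row lasts 1/10 s, in which the tool goes at most 50 mm and 8.59 degrees, less where a joint would pass 70% of its speed; a pose out of reach is approached as far as the arm can. A call with a number of a shift or a turn outside -1 to 1 is refused whole. A call with a gripper value outside its range is refused whole. "jaw" is the finger opening in mm, from 0 to 87.8, set as the call begins (left out, the last holds). The fingers move at their own pace and stop on an object; the grip force is fixed at half the most. Time passes only in rows, so rows that repeat a pose let the fingers close. It gives the time, the measured TCP pose, the force, the opening and the grip force at its end, in the units of the state.
- arm.read_state(): the state, without advancing time (a new reading comes with each control period).
- vision.read_camera(name): name is "scene" or "top" or "wrist"; returns a dict with "pixels" (384x512x3 uint8, blue, green, red), "depth" (384x512 float32, mm along the optical axis (not along the pixel's ray), 0 where there is no reading), "fx", "fy", "cx", "cy" (pixels), "R" (3x3) and "t" (3): a world point X has camera coordinates R X + t. Camera axes: x right, y down, z forward; pixel columns grow to the right and rows downward; lengths in mm; the calibration is good to about 2 mm. The wrist camera is an equidistant fisheye: a pixel r from the principal point sees the ray r / f radians off the axis. A picture is of the moment at which its call begins.
- order.finish_job(): hands the job in; it is judged then, once.
The state is a dict: "time": time; "joints": joint angles; "qd": joint speeds; "joint_torque": joint torques, N m; "eef_pos": TCP position; "tool_rot": TCP orientation; "wrist_force": force on the tool from outside, world axes, zero at the start; "wrist_torque": the same for the moment, N m; "width": finger opening in mm; "grasp_force": force on a finger pad.
Only numpy, scipy, OpenCV 4.12 (cv2) and the standard library are available. Lean on these libraries where they do the work, as an engineer would, in place of code of your own. Each camera call takes 0.05 s, during which the arm holds its last target. There are 200 camera calls.

TASK

Swing the toggle clamp over centre until it locks down on the drawer front in the checking jig. Then slide the carriage (it has a black knob to take hold of) so that first the middle of the small hole and then the middle of the large hole stands still under the fixed pointer tip, for at least a second each. Finally swing the clamp handle back out to its open position, leaving the large hole under the pointer, the drawer front lying in its nest and the other things on the counter where they are.

Things in the scene. Friction and masses are not known exactly. Their poses are not given: they have to be found in the camera images.
- clamp_handle (a joint): Swing of the clamp handle, rad: -0.05 open stop, 1.0 upright (dead centre), 1.12 closed stop. It leans (1.0 - value) from vertical, away from the drawer front. The pad touches the drawer front at about 0.7; resistance is up to 3 N at the grip; past dead centre the clamp locks. Closed above 1.06, open below 0.4; stays where left when open. Opening takes about 3 N outward.
- clamp_grip (a point): Middle of the handle's black flat-sided grip (16 mm wide along x, 26 mm deep, from 43 to 115 mm beyond the pivot), 95 mm from the pivot: it moves on a 95 mm arc about clamp_pivot in the carriage's y-z plane, just past upright when closed, leaning to the carriage's +y when open. Fingers can pinch it across the carriage's x from above and let it turn between the pads.
- clamp_pivot (a point): Hinge axis of the clamp handle, on the steel clamp bracket at the carriage's +y end, 135 mm in +y from the carriage's origin and 102 mm above the work surface. The axis runs along the carriage's x.
- clamp_pad: Rubber foot of the clamp, 20 mm diameter, sprung, on the clamp arm's end; the origin is the middle of its underside. When the clamp is closed it presses the drawer front with about 9 N, 58 mm in +y from the middle of the drawer front.
- carriage: Grey steel plate, 124 x 310 x 12 mm, on crossed slides; origin at the centre of the 124 mm width, 140 mm from its -y end, on its underside, 30 mm above the work surface. Slides along its own x (+/-35 mm) and y (+/-60 mm), about 8 N friction each, stays where left, never turns. 10 mm fences form the nest. Clamp at its +y end, knob at -y.
- knob_grip (a point): Middle of the black round knob (28 mm diameter, from 30 to 60 mm above the carriage's top, on a thinner stem) by which the carriage is moved: 118 mm in -y from the carriage's centre, 85 mm above the work surface.
- pointer_tip (a point): Lower tip of the fixed brass pointer, 70 mm above the work surface, 10 mm above the drawer front. It hangs from a level steel bar (10 mm thick, 110 mm above the work surface) that runs along this point's own +x, roughly away from the robot, to a post 180 mm away (122 mm high) on a steel foot behind the jig.
- drawer_front: White-painted drawer front, 100 x 160 x 18 mm (x, y, z), 0.25 kg, lying loose (1.5 mm play) in the carriage's nest, its axes along the carriage's; the origin is the centre of its underside, 42 mm above the work surface.
- small_hole (a point): Middle of the small hole (9 mm, for the pull), in the top face of the drawer front, at its x -12 mm, y +20 mm: the one nearer the clamp. It is correctly placed when within 4 mm of pointer_tip in plan.
- large_hole (a point): Middle of the large hole (24 mm, for the lock), in the top face of the drawer front, at its x +14 mm, y -40 mm: the one farther from the clamp. It is correctly placed when within 4 mm of pointer_tip in plan (6 mm at the end).
- screwdriver: Bystander: screwdriver lying on the counter near the jig, on the robot's side.
- pull: Bystander: brass bar pull, about 106 mm long, 29 mm high, lying near the jig on the robot's side.
- mug: Bystander: white mug, 80 mm wide, 90 mm high, beyond the clamp end of the jig.
- spare_front: Bystander: a second drawer front, 110 x 170 x 18 mm, flat on the counter beyond the knob end of the jig.
- candlestick: Bystander: silver candlestick, 90 mm wide, 150 mm high, beyond the knob end of the jig.
- polish: Bystander: amber bottle, 60 mm wide, 150 mm high, off the far corner of the jig at its knob end.
- saucer: Bystander: small white plate, 140 mm wide, on the far side of the jig near its clamp end.
Not all that is in view belongs to the job. What is shaped like the drawer_front but yellow is not meant. Leave any blue look-alike of the part that bears pointer_tip alone.

How it is judged (in metres and radians):
On the way, in this order (a step that is already met when the one before it is completed fails the run):
1. the clamp is locked over centre and its pad presses on the drawer front (value of joint clamp_handle above 1.06 rad and contact force between clamp_pad and drawer_front above 4 N), for 0.2 s.
2. with the clamp locked, the small hole stands under the pointer (all of step 1 and horizontal distance between small_hole and pointer_tip below 0.004 m and linear speed of drawer_front below 0.01 m/s), for 0.7 s.
3. with the clamp locked, the large hole stands under the pointer (all of step 1 and horizontal distance between large_hole and pointer_tip below 0.004 m and linear speed of drawer_front below 0.01 m/s), for 0.7 s.
At the end, for the whole second after the job is handed in: The clamp handle is swung back open (joint below 0.4), the large hole is within 6 mm of the pointer tip in plan, and the drawer front lies flat and at rest in its nest (value of joint clamp_handle below 0.4 rad and horizontal distance between large_hole and pointer_tip below 0.006 m and z of drawer_front in the frame of carriage between 0.01 and 0.014 m and angle between drawer_front's own z axis and vertical below 0.04 rad and linear speed of drawer_front below 0.01 m/s); the robot touches nothing.
It fails at once if a bystander was moved more than 20 mm (distance of any of screwdriver, pull, mug, spare_front, candlestick, polish, saucer from where it was at the start of the episode above 0.02 m).
It also fails if it takes over 72 s, if anything falls off the work surface, if the arm or the gripper's body presses on something with over 40 N, if the wrist force passes 120 N, or if a joint passes its speed limit or range.

## Working session

There is one attempt and no reset: what is moved stays moved. The work goes in short steps, Python scripts to look and compute and a tool call to move; the robot and the scene stay as the last step left them, time stands still between calls to the robot, and variables do not carry over. Pictures are saved under pics/ and viewed, at most 10 in all, crops included, and the job is handed in when it is done.

Besides the shell and the picture viewer there is one more tool, called as a command line: name --argument value ..., lists and objects as JSON in quotes. carry_out: Moves the arm, as the interface text tells. Shift numbers are shares of 400 mm and turn numbers shares of pi rad, none past 1 either way. Its arguments: {"type":"object","properties":{"motion":{"type":"array","items":{"type":"array"}},"jaw":{"type":"number"}},"required":["motion"]}

```bash
mkdir -p pics; ls; cat > h.py <<'E'
import numpy as np, cv2
from rig import arm, vision, order
def snap(n,f):
    c=vision.read_camera(n); cv2.imwrite(f'pics/{f}.png',c['pixels']); np.savez(f'pics/{f}.npz',**c); return c
def load(f): return dict(np.load(f'pics/{f}.npz'))
def ray(c,u,v,fish=False):
    x=(u-c['cx'])/c['fx']; y=(v-c['cy'])/c['fy']
    if fish:
        r=np.hypot(x,y); d=np.array([x/r*np.sin(r),y/r*np.sin(r),np.cos(r)]) if r>0 else np.array([0,0,1.])
    else: d=np.array([x,y,1.])
    return -c['R'].T@c['t'], c['R'].T@d
def atz(c,u,v,z,fish=False):
    o,d=ray(c,u,v,fish); return o+d*(z-o[2])/d[2]
def bydepth(c,u,v):
    o,d=ray(c,u,v); return o+d*c['depth'][int(round(v)),int(round(u))]
E
python3 - <<'E'
from h import *
a=snap('scene','s0');b=snap('top','t0')
for c in(a,b): print(-c['R'].T@c['t'],c['R'][2],c['fx'])
print(arm.read_state())
cv2.imwrite('pics/both.png',cv2.resize(np.vstack([a['pixels'],b['pixels']]),None,fx=.78,fy=.78))
E
```

```text
pics
[842.3464965  627.08991477 914.64998968] [-0.33515488 -0.57075002 -0.74961031] 413.64370979996914
[ 255.70931542   12.28130746 1129.99400321] [ 0.20013769 -0.00968249 -0.97971994] 398.26820252561004
{'time': 0.1, 'joints': array([-7.20207310e+01,  2.42809598e+01,  9.34254060e+01, -1.21285710e-03,
        6.23711291e+01, -1.08837134e+00]), 'qd': array([-0.00573654, -0.11066665, -0.10457766,  0.01124055,  0.08303395,
        0.00424379]), 'joint_torque': array([-1.59829251e-04, -5.45610917e+01, -2.74324214e+01,  6.46445341e-02,
        1.88552414e-02, -1.27199473e-05]), 'eef_pos': array([ 204.04988783, -590.24167414,  221.98083599]), 'tool_rot': array([-1.79922499e+02, -3.98377265e-04,  1.90682032e+01]), 'wrist_force': array([-0.85039127, -0.63803132,  0.59498534]), 'wrist_torque': array([ 0.02596097, -0.01466892,  0.00501031]), 'grasp_force': 0.0, 'width': 87.72022567810038}
```

View pics/s0.png

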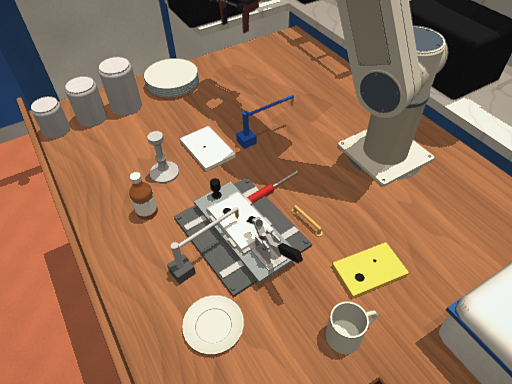

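View pics/t0.png

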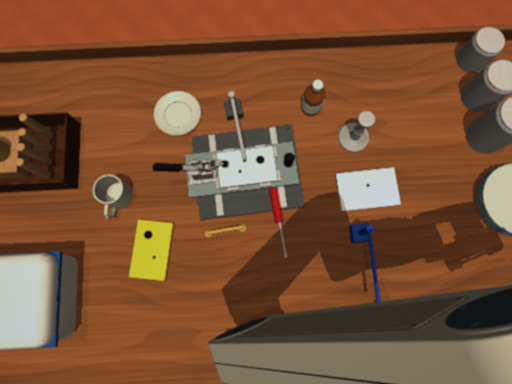

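The scene view shows the jig at about (245,230), with the black knob at (215,187), the clamp grip at (290,253) and the pointer bar running from (178,250) to (238,212). In the top view the clamp grip is at (167,167), the knob at (289,160), the large hole at (261,160), the small hole at about (240,171), and the post at (232,97). I'll zoom in on both.

```bash
python3 - <<'E'
from h import *
a=load('s0');b=load('t0')
A=cv2.resize(a['pixels'][165:295,165:315],None,fx=4,fy=4,interpolation=cv2.INTER_CUBIC)[:,:600]
B=cv2.resize(b['pixels'][85:225,145:305],None,fx=4,fy=4,interpolation=cv2.INTER_CUBIC)
cv2.imwrite('pics/ca.png',A);cv2.imwrite('pics/cb.png',B)
E
```

```text
(no output)
```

View pics/ca.png

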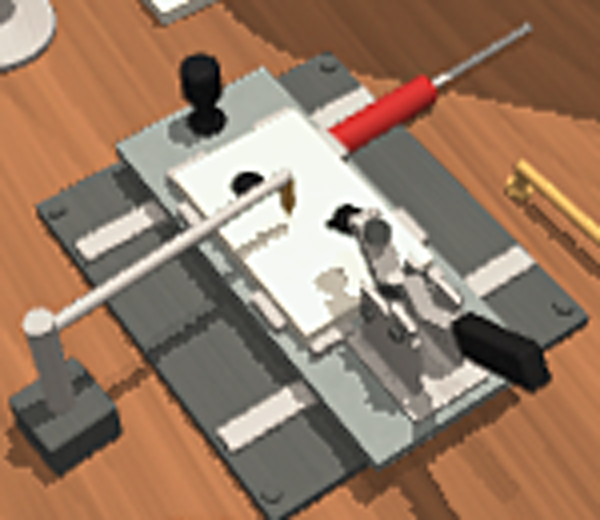

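View pics/cb.png

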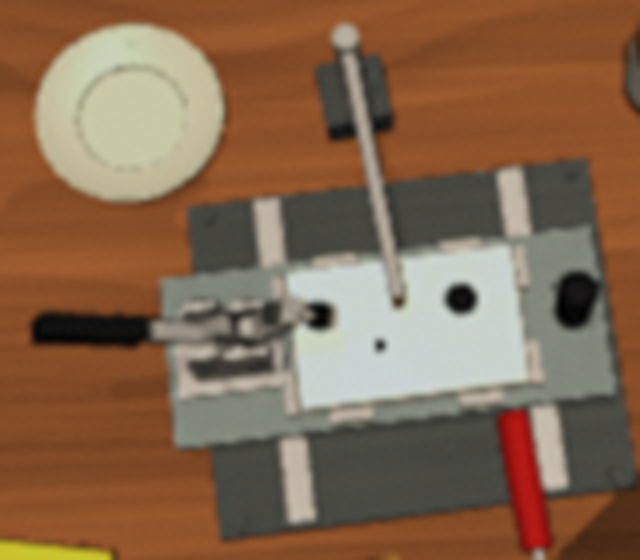

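```bash
cat >> h.py <<'E'
def tri(obs):
    A=np.zeros((3,3));y=np.zeros(3);R=[]
    for c,u,v,f in obs:
        o,d=ray(c,u,v,f); d=d/np.linalg.norm(d); P=np.eye(3)-np.outer(d,d); A+=P; y+=P@o; R.append((P,o))
    X=np.linalg.solve(A,y); return X,[round(float(np.linalg.norm(P@(X-o))),1) for P,o in R]
E
python3 - <<'E'
from h import *
np.set_printoptions(precision=1,suppress=True)
a=load('s0');b=load('t0')
S=lambda u,v:(165+u/4-.375,165+v/4-.375); T=lambda u,v:(145+u/4-.375,85+v/4-.375)
for n,s,t in [('knobtop',(201,65),(584,288)),('tip',(289,214),(399,302)),('large',(249,185),(461,298)),('gripend',(532,365),(38,329)),('barpost',(40,322),(345,38)),('barend',(288,177),(397,290))]:
    print(n,*tri([(a,*S(*s),False),(b,*T(*t),False)]), bydepth(b,*T(*t)), bydepth(a,*S(*s)))
for n,t in [('c1',(288,265)),('c2',(517,245)),('c3',(527,381)),('c4',(303,407)),('L',(461,298)),('s',(380,345))]:
    print(n,atz(b,*T(*t),60),bydepth(b,*T(*t)))
for n,t in [('c1',(306,352)),('c2',(168,170)),('c3',(303,110)),('L',(249,185))]:print('sc',n,atz(a,*S(*t),60),bydepth(a,*S(*t)))
for n,t in [('cc1',(160,278)),('cc2',(588,226)),('cc3',(612,392)),('cc4',(177,446))]: print(n,atz(b,*T(*t),42),bydepth(b,*T(*t)))
# grip pts via depth
for n,c,f in [('a',a,S),('b',b,T)]:
    px=c['pixels'];D=c['depth'];pts=[]
    for v in range(384):
        for u in range(512):
            if px[v,u].max()<45 and D[v,u]>0:
                X=bydepth(c,u,v)
                if 300<X[0]<900 and -300<X[1]<350 and X[2]>45: pts.append(X)
    pts=np.array(pts); print(n,len(pts))
    for lo in range(-300,300,25):
        m=pts[(pts[:,1]>=lo)&(pts[:,1]<lo+25)]
        if len(m)>3: print(lo,len(m),m.mean(0),m.min(0),m.max(0))
E
```

```text
knobtop [555.1 -91.7  99. ] [1.4, 1.4] [555.4 -92.3 101.8] [556.4 -85.1 105.2]
tip [558.8  33.3  74. ] [1.3, 1.3] [550.5  31.9 106.5] [557.8  33.9  73.5]
large [564.2 -10.4  60.9] [0.2, 0.2] [564.5 -10.5  60.5] [564.2  -9.8  61.4]
gripend [528.3 256.4 165.1] [1.3, 1.3] [527.5 257.4 164.4] [529.7 256.  166.2]
barpost [734.4  60.1 121.1] [0.3, 0.3] [733.6  60.2 122.4] [734.6  59.8 121.1]
barend [557.   33.4 110.4] [0.9, 0.9] [555.6  32.7 117.3] [556.3  34.  110.3]
c1 [594.6 109.2  60. ] [601.2 111.1  39.1]
c2 [601.2 -51.7  60. ] [607.  -52.8  42. ]
c3 [503.  -52.9  60. ] [503.6 -53.1  57.8]
c4 [492.4 101.9  60. ] [492.5 101.9  59.6]
L [564.6 -10.5  60. ] [564.5 -10.5  60.5]
s [533.7  47.3  60. ] [534.   47.3  58.7]
sc c1 [596.9 122.8  60. ] [592.1 112.8  43.1]
sc c2 [603.6 -51.   60. ] [601.9 -56.   53.7]
sc c3 [500.4 -49.4  60. ] [492.4 -65.2  40.2]
sc L [563.8 -10.9  60. ] [564.2  -9.8  61.4]
cc1 [595.2 202.   42. ] [608.5 209.4  -0.6]
cc2 [ 618.7 -104.4   42. ] [ 627.4 -107.2   15.8]
cc3 [ 496.4 -113.    42. ] [ 496.5 -113.1   41.2]
cc4 [473.  191.8  42. ] [473.  191.8  41.8]
a 460

[... 452 characters left out ...]
2 224.9 157.1]
225 93 [535.5 237.6 160.2] [523.5 225.2 136. ] [540.8 250.  175.4]
250 75 [531.9 256.9 166.2] [523.1 251.  152. ] [539.  264.6 176.5]
b 363
-275 22 [ 348.2 -270.4   79.1] [ 343.8 -271.7   49.9] [ 353.1 -269.   106. ]
-100 98 [550.9 -87.2  91.8] [540.4 -99.3  45.4] [567.4 -76.1 104.7]
-25 28 [564.2  -9.9  59.5] [555.9 -16.5  55.5] [571.4  -2.3  62.9]
75 18 [540.   83.7 120.1] [533.9  80.  115.3] [547.3  88.3 123.7]
175 15 [532.  197.2 139.2] [525.7 194.3 135.6] [540.  199.9 143.2]
200 78 [529.3 212.8 148.4] [522.4 200.1 132.6] [539.6 224.5 159.6]
225 79 [526.4 237.9 164.6] [519.3 226.  149.4] [535.4 249.9 176.5]
250 21 [525.4 255.9 165.6] [519.3 250.5 157.3] [532.3 262.1 173.5]
```

```bash
cat >> h.py <<'E'
from scipy.spatial.transform import Rotation as Ro
def go(pos,rpy=None,s=None):
    s=s or arm.read_state(); R=Ro.from_euler('xyz',s['tool_rot'],degrees=True)
    sh=R.inv().apply(np.array(pos)-s['eef_pos'])/400
    rv=(R.inv()*Ro.from_euler('xyz',rpy,degrees=True)).as_rotvec()/np.pi if rpy is not None else np.zeros(3)
    print('to',pos,'shift',sh.round(4),'turn',rv.round(4),'rows',np.ceil(max(np.linalg.norm(sh)*8,np.linalg.norm(rv)*180/8.59)))
YAW=4.5
C=Ro.from_euler('z',YAW,degrees=True)
def car(x,y,z,O): return C.apply([x,y,0])+np.array([O[0],O[1],z])
E
python3 - <<'E'
from h import *
go((330,-230,330),(180,0,40))
E
```

```text
to (330, -230, 330) shift [ 0.5918 -0.7487 -0.269 ] turn [-4.000e-04 -1.000e-04 -1.163e-01] rows 8.0
```

carry_out --motion '[[[0.59,-0.75,-0.27],[0,0,-0.116]],[[0.59,-0.75,-0.27],[0,0,-0.116]],[[0.59,-0.75,-0.27],[0,0,-0.116]],[[0.59,-0.75,-0.27],[0,0,-0.116]],[[0.59,-0.75,-0.27],[0,0,-0.116]],[[0.59,-0.75,-0.27],[0,0,-0.116]],[[0.59,-0.75,-0.27],[0,0,-0.116]],[[0.59,-0.75,-0.27],[0,0,-0.116]],[[0.59,-0.75,-0.27],[0,0,-0.116]],[[0.59,-0.75,-0.27],[0,0,-0.116]]]'

```text
time: 1.1
eef_pos: [329.6, -229.4, 330.9]
tool_rot: [179.9, 0.0, 40.1]
wrist_force: [0.3, -1.5, 0.7]
width: 88.0
grasp_force: 0.0
```

```bash
python3 - <<'E'
from h import *
go((480,60,330),(180,0,94.5))
E
```

```text
to (480, 60, 330) shift [ 0.7538 -0.3108  0.0018] turn [ 3.000e-04  2.000e-04 -3.021e-01] rows 7.0
```

carry_out --motion '[[[0.754,-0.311,0],[0,0,-0.302]],[[0.754,-0.311,0],[0,0,-0.302]],[[0.754,-0.311,0],[0,0,-0.302]],[[0.754,-0.311,0],[0,0,-0.302]],[[0.754,-0.311,0],[0,0,-0.302]],[[0.754,-0.311,0],[0,0,-0.302]],[[0.754,-0.311,0],[0,0,-0.302]],[[0.754,-0.311,0],[0,0,-0.302]],[[0.754,-0.311,0],[0,0,-0.302]],[[0.754,-0.311,0],[0,0,-0.302]],[[0.754,-0.311,0],[0,0,-0.302]]]'

```text
time: 2.2
eef_pos: [480.2, 57.4, 330.5]
tool_rot: [-180.0, 0.0, 94.1]
wrist_force: [-0.3, -0.4, -0.1]
width: 88.0
grasp_force: 0.0
```

```bash
python3 - <<'E'
from h import *
w=snap('wrist','w1'); s=arm.read_state(); print(s['eef_pos'],s['tool_rot'],s['joints'])
print(-w['R'].T@w['t'],w['R'][2],w['fx'])
def proj(c,X):
    p=c['R']@np.array(X)+c['t']; r=np.hypot(p[0],p[1]); th=np.arctan2(r,p[2]); return c['cx']+c['fx']*th*p[0]/r, c['cy']+c['fy']*th*p[1]/r
for n,X in dict(tip=(558.8,33.3,72),L=(564.4,-10.5,60),S=(533.7,47.3,60),knob=(556,-90,102),grip=(528.3,256.4,165)).items(): print(n,proj(w,X))
cv2.imwrite('pics/w1b.png',cv2.resize(w['pixels'],(800,600),interpolation=cv2.INTER_CUBIC))
E
```

```text
[480.28171271  57.62283961 330.69383313] [-1.79996403e+02  9.64017598e-03  9.41679267e+01] [ 5.43794549e+00  5.22207144e+00  1.04000239e+02 -1.01221881e-02
  7.07814999e+01  1.27335138e+00]
[473.94475201 129.47215831 492.36516931] [ 0.0184731  -0.26100077 -0.96516182] 297.3186396354542
tip (np.float64(305.8722277233919), np.float64(184.61504130342843))
L (np.float64(304.71302325171627), np.float64(210.44921262388127))
S (np.float64(289.0782118653889), np.float64(172.37075449449367))
knob (np.float64(296.71448233886844), np.float64(268.53444738405926))
grip (np.float64(310.00889792134535), np.float64(9.223146566422713))
```

View pics/w1b.png

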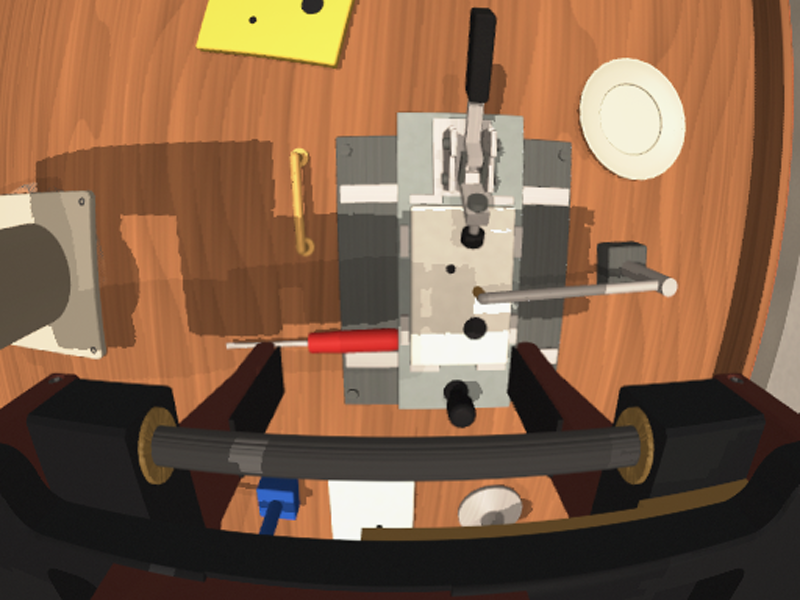

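The wrist view has the holes at (475,328) and (451,269), the tip at (477,290) and the grip end at (482,13) in the enlarged picture. They agree with my triangulation within about 1.5 mm, so I'm going to the grip.

```bash
python3 - <<'E'
from h import *
go((530,245,230),(180,0,94.5)); go((530,245,130),(180,0,94.5))
E
```

```text
to (530, 245, 230) shift [0.4582 0.158  0.2516] turn [-0.      0.0001 -0.0018] rows 5.0
to (530, 245, 130) shift [0.4583 0.158  0.5016] turn [-0.      0.0001 -0.0018] rows 6.0
```

carry_out --motion '[[[0.458,0.158,0.25],[0,0,-0.002]],[[0.458,0.158,0.25],[0,0,-0.002]],[[0.458,0.158,0.25],[0,0,-0.002]],[[0.458,0.158,0.25],[0,0,-0.002]],[[0.458,0.158,0.25],[0,0,-0.002]],[[0.458,0.158,0.25],[0,0,-0.002]],[[0.458,0.158,0.25],[0,0,-0.002]],[[0.458,0.158,0.25],[0,0,-0.002]],[[0.458,0.158,0.33],[0,0,-0.002]],[[0.458,0.158,0.41],[0,0,-0.002]],[[0.458,0.158,0.5],[0,0,-0.002]],[[0.458,0.158,0.5],[0,0,-0.002]],[[0.458,0.158,0.5],[0,0,-0.002]],[[0.458,0.158,0.5],[0,0,-0.002]]]'

```text
time: 3.65
eef_pos: [531.3, 246.5, 133.1]
tool_rot: [179.8, -0.1, 94.6]
wrist_force: [-0.5, 0.1, -0.2]
width: 88.0
grasp_force: 0.0
```

carry_out --motion '[[[0,0,0],[0,0,0]],[[0,0,0],[0,0,0]],[[0,0,0],[0,0,0]],[[0,0,0],[0,0,0]],[[0,0,0],[0,0,0]],[[0,0,0],[0,0,0]],[[0,0,0],[0,0,0]],[[0,0,0],[0,0,0]]]' --jaw 0

```text
time: 4.45
eef_pos: [529.8, 246.4, 130.6]
tool_rot: [-180.0, 0.0, 94.7]
wrist_force: [0.5, 0.4, 0.4]
width: 27.2
grasp_force: 0.0
```

```bash
python3 - <<'E'
from h import *
s=arm.read_state(); print(s['eef_pos'],s['tool_rot'],s['width'],s['grasp_force'],s['wrist_force'],s['time'])
w=snap('wrist','w2'); cv2.imwrite('pics/w2b.png',cv2.resize(w['pixels'],(800,600),interpolation=cv2.INTER_CUBIC))
E
```

```text
[529.78344358 246.41077987 130.58515581] [-1.79988642e+02  5.22899469e-03  9.46737979e+01] 27.171944946720778 0.0 [0.45366477 0.4335401  0.39891919] 4.45
```

View pics/w2b.png

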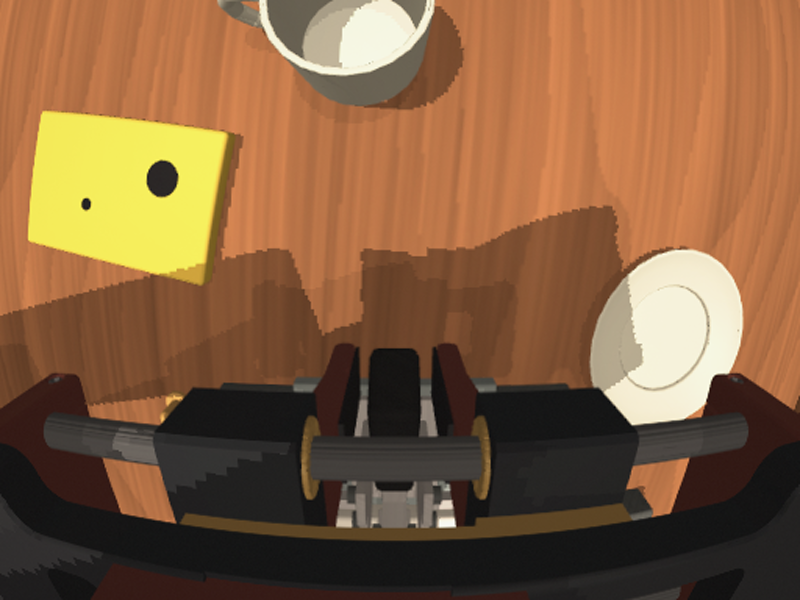

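The grip, at (395,390), sits centred between the fingers at (343) and (447). I'll finish closing.

carry_out --motion '[[[0,0,0],[0,0,0]],[[0,0,0],[0,0,0]],[[0,0,0],[0,0,0]],[[0,0,0],[0,0,0]],[[0,0,0],[0,0,0]],[[0,0,0],[0,0,0]]]' --jaw 0

```text
time: 5.1
eef_pos: [529.5, 246.4, 130.6]
tool_rot: [-180.0, 0.0, 94.7]
wrist_force: [-3.3, 1.2, 1.3]
width: 16.2
grasp_force: 30.0
```

```bash
python3 - <<'E'
from h import *
s=arm.read_state(); print(s['eef_pos'],s['tool_rot'],s['width'],s['grasp_force'],s['wrist_force'],s['time'])
# arc: tool frame rel. shifts, pivot at carriage
O=(547.2,28.4); r=95
g0=np.array(s['eef_pos'])-0
R=Ro.from_euler('xyz',s['tool_rot'],degrees=True)
n=17
base=car(0,135+r*np.sin(1.05),102+r*np.cos(1.05),O); print('grip model',base)
for th in np.linspace(-.05,1.14,n+1)[1:]:
    p=car(0,135+r*np.sin(1-th),102+r*np.cos(1-th),O)
    print(round(th,2),(R.inv().apply(p-base)/400).round(4))
E
```

```text
[529.45193654 246.36846644 130.57629693] [-1.79953468e+02  3.59223385e-03  9.46576219e+01] 16.167650363516366 29.997706711292267 [-3.32599274  1.1617254   1.30213442] 5.1
grip model [530.1425841  245.13501874 149.26924955]
0.02 [-0.0088 -0.     -0.0141]
0.09 [-0.0185 -0.0001 -0.0276]
0.16 [-0.0292 -0.0001 -0.0403]
0.23 [-0.0407 -0.0002 -0.0523]
0.3 [-0.053  -0.0002 -0.0635]
0.37 [-0.0661 -0.0002 -0.0737]
0.44 [-0.0799 -0.0003 -0.083 ]
0.51 [-0.0942 -0.0003 -0.0914]
0.58 [-0.1092 -0.0004 -0.0987]
0.65 [-0.1246 -0.0004 -0.1049]
0.72 [-0.1404 -0.0005 -0.1101]
0.79 [-0.1565 -0.0005 -0.1141]
0.86 [-0.1729 -0.0006 -0.117 ]
0.93 [-0.1894 -0.0006 -0.1187]
1.0 [-0.206  -0.0007 -0.1193]
1.07 [-0.2226 -0.0007 -0.1187]
1.14 [-0.2392 -0.0008 -0.117 ]
```

carry_out --motion '[[[-0.009,0,-0.014],[0,0,0]],[[-0.0185,0,-0.0275],[0,0,0]],[[-0.029,0,-0.04],[0,0,0]],[[-0.0405,0,-0.052],[0,0,0]],[[-0.053,0,-0.0635],[0,0,0]],[[-0.066,0,-0.0735],[0,0,0]],[[-0.08,0,-0.083],[0,0,0]],[[-0.094,0,-0.0915],[0,0,0]],[[-0.109,0,-0.0985],[0,0,0]],[[-0.1245,0,-0.105],[0,0,0]],[[-0.1245,0,-0.105],[0,0,0]]]'

```text
time: 6.2
eef_pos: [533.5, 196.1, 173.2]
tool_rot: [-180.0, -0.0, 94.6]
wrist_force: [-5.4, -0.5, -5.4]
width: 16.1
grasp_force: 30.0
```

carry_out --motion '[[[-0.016,0,-0.005],[0,0,0]],[[-0.032,0,-0.009],[0,0,0]],[[-0.0485,0,-0.0115],[0,0,0]],[[-0.065,0,-0.013],[0,0,0]],[[-0.0815,0,-0.0135],[0,0,0]],[[-0.098,0,-0.013],[0,0,0]],[[-0.117,0,-0.012],[0,0,0]],[[-0.117,0,-0.012],[0,0,0]],[[-0.117,0,-0.012],[0,0,0]],[[-0.117,0,-0.012],[0,0,0]]]'

```text
time: 7.2
eef_pos: [537.4, 150.1, 178.7]
tool_rot: [-180.0, -0.0, 94.7]
wrist_force: [-6.7, 1.0, 0.9]
width: 15.8
grasp_force: 30.0
```

```bash
python3 - <<'E'
from h import *
s=arm.read_state(); print(s['wrist_force'],s['eef_pos'])
w=snap('wrist','w3');snap('top','t3'); b=snap('scene','s3'); cv2.imwrite('pics/c3.png',cv2.resize(b['pixels'][150:290,165:315],None,fx=4,fy=4,interpolation=cv2.INTER_CUBIC))
E
```

```text
[-6.71102745  0.99042809  0.88005585] [537.36202316 150.06915967 178.69902713]
```

View pics/c3.png

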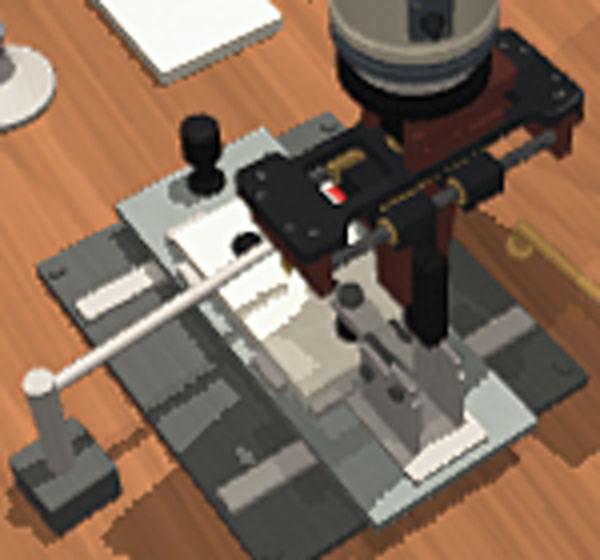

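The handle looks upright in the scene crop, with grip and fingers at (430,310). I'll push slightly further to check that it's against the stop.

carry_out --motion '[[[-0.005,0,0],[0,0,0]],[[-0.01,0,0],[0,0,0]],[[-0.01,0,0],[0,0,0]],[[-0.01,0,0],[0,0,0]]]'

```text
time: 7.75
eef_pos: [537.6, 146.5, 178.4]
tool_rot: [-180.0, -0.1, 94.7]
wrist_force: [-6.2, 2.8, -2.0]
width: 15.7
grasp_force: 30.0
```

carry_out --motion '[[[0,0,0],[0,0,0]],[[0,0,0],[0,0,0]],[[0,0,0],[0,0,0]],[[0,0,0],[0,0,0]],[[0,0,-0.1],[0,0,0]],[[0,0,-0.2],[0,0,0]],[[-0.05,0,-0.32],[0,0,0]],[[-0.18,0,-0.32],[0,0,0]],[[-0.3,0,-0.32],[0,0,0]],[[-0.4,0,-0.32],[0,0,0]],[[-0.5,0,-0.32],[0,0,0]],[[-0.5,0,-0.32],[0,0,0]],[[-0.5,0,-0.32],[0,0,0]],[[-0.5,0,-0.32],[0,0,0]]]' --jaw 60

```text
time: 9.15
eef_pos: [554.3, -52.5, 305.5]
tool_rot: [180.0, -0.0, 94.7]
wrist_force: [-0.4, 0.1, -0.2]
width: 59.8
grasp_force: 0.0
```

```bash
python3 - <<'E'
from h import *
np.set_printoptions(precision=1,suppress=True)
s=arm.read_state(); print(s['wrist_force'],s['eef_pos'])
w=snap('wrist','w4');a=snap('scene','s4');b=snap('top','t4')
A=cv2.resize(a['pixels'][150:290,165:315],None,fx=4,fy=4,interpolation=cv2.INTER_CUBIC)[:,:600]
cv2.imwrite('pics/w4b.png',cv2.resize(w['pixels'],(800,600),interpolation=cv2.INTER_CUBIC))
px=a['pixels'];P=[]
for v in range(384):
  for u in range(512):
    if px[v,u].max()<45 and a['depth'][v,u]>0:
      X=bydepth(a,u,v)
      if 480<X[0]<620 and 90<X[1]<250 and X[2]>140: P.append(X)
P=np.array(P)
for z in range(140,235,10):
  m=P[(P[:,2]>=z)&(P[:,2]<z+10)]
  if len(m): print(z,len(m),m.mean(0),m.min(0)[:2],m.max(0)[:2])
E
```

```text
[-0.4  0.1 -0.2] [554.3 -52.5 305.5]
140 1 [538.5 169.5 149.6] [538.5 169.5] [538.5 169.5]
150 23 [541.2 165.  156.1] [532.5 152.7] [546.7 170.9]
160 28 [541.5 164.6 165.3] [532.3 150.4] [546.4 170.5]
170 30 [540.7 163.5 175. ] [530.5 152.1] [546.3 168.2]
180 33 [540.7 161.9 185.2] [529.9 147.3] [546.1 168.5]
190 32 [542.1 159.6 195.1] [532.5 144.8] [546.8 166.4]
200 31 [541.8 158.8 204.9] [532.5 144.5] [546.8 165.5]
210 76 [540.2 153.2 215.6] [531.3 139.9] [547.2 164.5]
```

View pics/w4b.png

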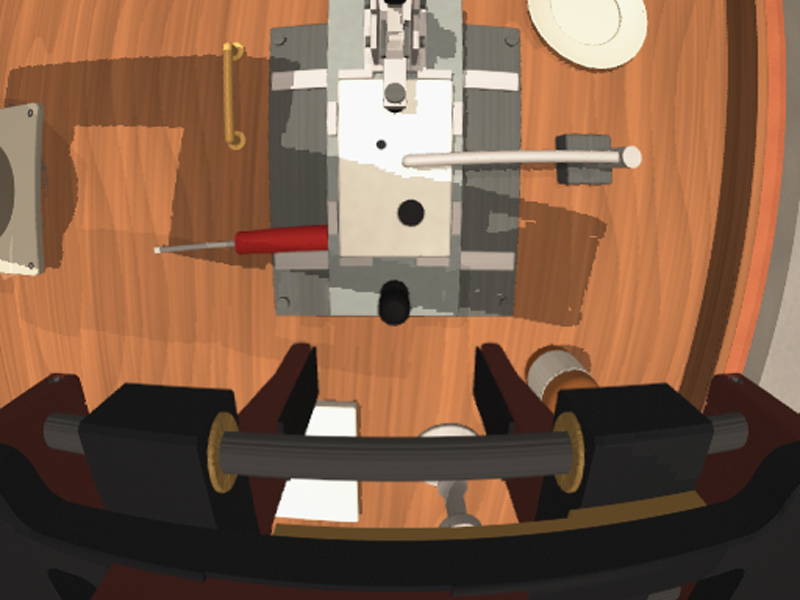

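The handle leans past vertical (about 1.11 rad), so it's locked. In this view the large hole is at (411,213), the small hole at (381,144), the bar end at (404,161) and the knob at (394,300). Next I measure these finely.

```bash
cat >> h.py <<'E'
def blob(c,u,v,h,thr=100):
    u0,v0=int(u)-h,int(v)-h; g=c['pixels'][v0:v0+2*h+1,u0:u0+2*h+1].max(2).astype(float)
    g=np.clip(g.max()*0.75-g,0,None); 
    m=cv2.moments(g); return u0+m['m10']/m['m00'], v0+m['m01']/m['m00']
E
python3 - <<'E'
from h import *
np.set_printoptions(precision=1,suppress=True)
w1=load('w1');w4=load('w4');t0=load('t0');s0=load('s0');t4=load('t4');s4=load('s4')
k=1/1.5625
print('before')
L1=atz(w1,*blob(w1,475*k,328*k,10),60,True);S1=atz(w1,*blob(w1,451*k,269*k,5),60,True);print('w1',L1,S1)
Lt=atz(t0,*blob(t0,260,159.3,5),60);St=atz(t0,*blob(t0,239.7,171,3),60);print('t0',Lt,St)
print('after')
L4=atz(w4,*blob(w4,411*k,213*k,11),60,True);S4=atz(w4,*blob(w4,381*k,144.5*k,5),60,True);print('w4',L4,S4)
K4=(394*k,300*k); print('knob z102?',atz(w4,394*k,304*k,102,True))
S=lambda u,v:(165+u/4-.375,165+v/4-.375); T=lambda u,v:(145+u/4-.375,85+v/4-.375)
print('tip',*tri([(s0,*S(289,214),False),(w1,477*k-.3,290*k-.3,True),(t0,*T(399,302),False)]))
for n,z in (('w1',71),): print(n,atz(w1,477*k-.3,290*k-.3,z,True),atz(s0,*S(289,214),71),atz(t0,*T(399,302),71))
# enlarge tip areas: w1, s4, w4
f=lambda c,u,v,h,m:cv2.resize(c['pixels'][int(v)-h:int(v)+h,int(u)-h:int(u)+h],(m,m),interpolation=cv2.INTER_CUBIC)
print([(int(u),int(v)) for u,v in [(477*k,290*k),(237,216),(244.5,160)]])
cv2.imwrite('pics/tip.png',np.vstack([np.hstack([f(w1,477*k,290*k,20,400),f(s4,237,216,15,400)])]))
E
```

```text
before
w1 [562.3  -9.1  60. ] [532.1  48.1  60. ]
t0 [564.3 -10.2  60. ] [533.6  47.5  60. ]
after
w4 [563.   -9.6  60. ] [532.2  48.2  60. ]
knob z102? [554.7 -82.  102. ]
tip [558.3  32.9  73.5] [1.1, 1.1, 1.7]
w1 [557.8  31.9  71. ] [557.   32.2  71. ] [560.7  32.6  71. ]
[(305, 185), (237, 216), (244, 160)]
```

View pics/tip.png

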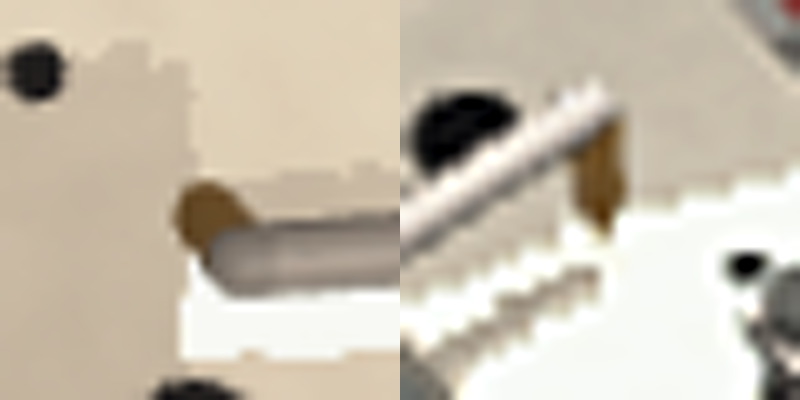

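```bash
python3 - <<'E'
from h import *
np.set_printoptions(precision=1,suppress=True)
s0=load('s0');t0=load('t0')
print('candle',*tri([(s0,155,137,False),(t0,367,119,False)]),'polish',*tri([(s0,136,178,False),(t0,318,85,False)]))
go((555.8,-88.8,150),(180,0,94.5)); go((555.8,-88.8,72),(180,0,94.5))
E
```

```text
candle [ 635.4 -295.   142.8] [0.7, 0.7] polish [ 738.4 -174.1  140.1] [1.5, 1.5]
to (555.8, -88.8, 150) shift [-0.1 -0.   0.4] turn [ 0. -0.  0.] rows 4.0
to (555.8, -88.8, 72) shift [-0.1 -0.   0.6] turn [ 0. -0.  0.] rows 5.0
```

carry_out --motion '[[[-0.091,-0.004,0.1],[0,0,0]],[[-0.091,-0.004,0.2],[0,0,0]],[[-0.091,-0.004,0.3],[0,0,0]],[[-0.091,-0.004,0.4],[0,0,0]],[[-0.091,-0.004,0.45],[0,0,0]],[[-0.091,-0.004,0.5],[0,0,0]],[[-0.091,-0.004,0.54],[0,0,0]],[[-0.091,-0.004,0.584],[0,0,0]],[[-0.091,-0.004,0.584],[0,0,0]],[[-0.091,-0.004,0.584],[0,0,0]]]'

```text
time: 10.3
eef_pos: [555.8, -88.9, 72.0]
tool_rot: [-180.0, -0.0, 94.7]
wrist_force: [0.2, 0.6, -0.3]
width: 60.0
grasp_force: 0.0
```

carry_out --motion '[[[0,0,0],[0,0,0]],[[0,0,0],[0,0,0]],[[0,0,0],[0,0,0]],[[0,0,0],[0,0,0]],[[0,0,0],[0,0,0]],[[0,0,0],[0,0,0]],[[0,0,0],[0,0,0]],[[0,0,0],[0,0,0]]]' --jaw 0

```text
time: 11.1
eef_pos: [556.0, -89.7, 72.2]
tool_rot: [180.0, 0.0, 94.7]
wrist_force: [-0.7, 0.9, 4.4]
width: 27.1
grasp_force: 30.0
```

```bash
python3 - <<'E'
from h import *
s=arm.read_state(); print(s['eef_pos'],s['tool_rot'],s['width'],s['grasp_force'],s['wrist_force'],s['time'])
w=snap('wrist','w5'); cv2.imwrite('pics/w5b.png',cv2.resize(w['pixels'],(800,600),interpolation=cv2.INTER_CUBIC))
np.set_printoptions(precision=4,suppress=True)
p=s['eef_pos']; go((p[0]+24.8,p[1]-15.9,p[2]))
E
```

```text
[556.01313943 -89.68112381  72.23580846] [1.79960324e+02 9.83816624e-03 9.46644877e+01] 27.072282869576163 30.00073131679528 [-0.65930949  0.92399635  4.44989936] 11.1
to (np.float64(580.8131394262953), np.float64(-105.58112381474888), np.float64(72.23580845688632)) shift [-0.0446  0.0586  0.0001] turn [0. 0. 0.] rows 1.0
```

View pics/w5b.png

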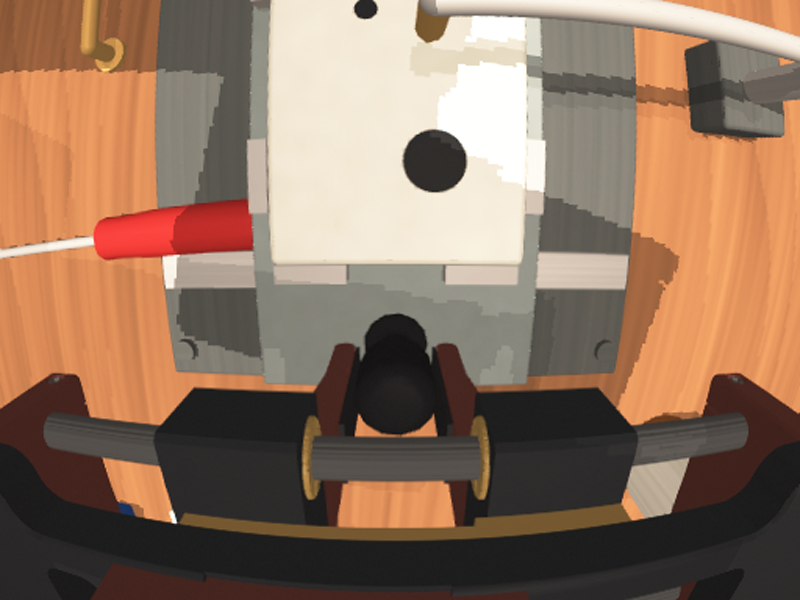

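Knob held. The tip is at (430,40), the large hole at (435,160) and the small hole at (366,9). I'll compute the shift from this close view.

```bash
python3 - <<'E'
from h import *
np.set_printoptions(precision=4,suppress=True)
w=load('w5');k=1/1.5625
t=atz(w,430*k-.2,39.5*k-.2,70,True)
L=atz(w,*blob(w,435*k,160*k,25),60,True);S=atz(w,366*k-.2,9*k-.2,60,True)
print(t,L,S,'L-S',L-S,'tip-S',t-S,'tip-L',t-L, C.inv().apply(t-L))
E
```

```text
[556.9836  33.6965  70.    ] [562.8214 -10.0185  60.    ] [532.5933  47.5834  60.    ] L-S [ 30.2282 -57.6019   0.    ] tip-S [ 24.3904 -13.8869  10.    ] tip-L [-5.8378 43.715  10.    ] [-2.39   44.0383 10.    ]
```

carry_out --motion '[[[-0.007,0.01,0],[0,0,0]],[[-0.014,0.02,0],[0,0,0]],[[-0.021,0.03,0],[0,0,0]],[[-0.028,0.04,0],[0,0,0]],[[-0.035,0.05,0],[0,0,0]],[[-0.042,0.058,0],[0,0,0]],[[-0.042,0.058,0],[0,0,0]],[[-0.042,0.058,0],[0,0,0]],[[-0.042,0.058,0],[0,0,0]]]'

```text
time: 12.05
eef_pos: [578.7, -103.4, 72.1]
tool_rot: [-179.8, -0.1, 94.7]
wrist_force: [-6.3, 6.0, 11.3]
width: 27.0
grasp_force: 30.0
```

```bash
python3 - <<'E'
from h import *
s=arm.read_state(); print(s['eef_pos'],s['tool_rot'],s['width'],s['wrist_force'])
w=snap('wrist','w6');b=snap('scene','s6')
f=lambda c,u,v,h,m:cv2.resize(c['pixels'][v-h:v+h,u-h:u+h],(m,m),interpolation=cv2.INTER_CUBIC)
cv2.imwrite('pics/c6.png',np.hstack([cv2.resize(w['pixels'][0:120,225:345],(400,400),interpolation=cv2.INTER_CUBIC),f(b,237,216,25,400)]))
E
```

```text
[ 578.6706188  -103.41740432   72.11474061] [-1.79831102e+02 -1.03582923e-01  9.46605637e+01] 27.005508289722382 [-6.31719666  6.00567916 11.32508492]
```

View pics/c6.png

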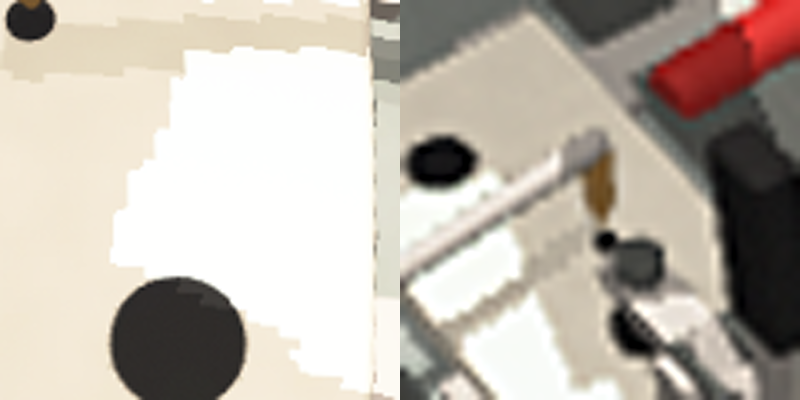

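I've now viewed 11 pictures, one over the limit of 10, so the rest goes by numbers only. The crop shows the tip at (30,7) just above the small hole at (30,19) in the wrist half, and at (599,222) against (605,240) in the scene half.

```bash
python3 - <<'E'
from h import *
np.set_printoptions(precision=2,suppress=True)
w=load('w6');b=load('s6');W=lambda u,v:(225+u*.3-.35,v*.3-.35);B=lambda u,v:(212+u/8-.44,191+v/8-.44)
t=atz(w,*W(30,6),70,True);S=atz(w,*W(30,19),60,True);L=atz(w,*W(178,344),60,True)
print('wrist',t,S,L,'t-S',t-S,'t-L',t-L,'=>S',t-L+C.apply([26,-60,0]))
t=atz(b,*B(199,222),70);S=atz(b,*B(205,240),60);L=atz(b,*B(42,161),60)
print('scene',t,S,L,'t-S',t-S,'t-L',t-L,'=>S',t-L+C.apply([26,-60,0]))
E
```

```text
wrist [555.72  32.77  70.  ] [554.95  34.07  60.  ] [585.62 -23.78  60.  ] t-S [ 0.77 -1.3  10.  ] t-L [-29.9   56.55  10.  ] =>S [ 0.73 -1.23 10.  ]
scene [557.89  31.41  70.  ] [556.5   31.85  60.  ] [586.17 -25.66  60.  ] t-S [ 1.38 -0.43 10.  ] t-L [-28.28  57.08  10.  ] =>S [ 2.35 -0.7  10.  ]
```

carry_out --motion '[[[-0.0025,0.003,0],[0,0,0]],[[-0.0025,0.003,0],[0,0,0]],[[-0.0025,0.003,0],[0,0,0]],[[-0.0025,0.003,0],[0,0,0]],[[-0.0025,0.003,0],[0,0,0]],[[-0.0025,0.003,0],[0,0,0]],[[-0.0025,0.003,0],[0,0,0]],[[-0.0025,0.003,0],[0,0,0]],[[-0.0025,0.003,0],[0,0,0]],[[-0.0025,0.003,0],[0,0,0]],[[-0.0025,0.003,0],[0,0,0]],[[-0.0025,0.003,0],[0,0,0]],[[-0.0025,0.003,0],[0,0,0]],[[-0.0025,0.003,0],[0,0,0]],[[-0.0025,0.003,0],[0,0,0]],[[-0.0025,0.003,0],[0,0,0]],[[-0.0025,0.003,0],[0,0,0]],[[-0.0025,0.003,0],[0,0,0]]]'

```text
time: 13.95
eef_pos: [579.3, -104.0, 72.1]
tool_rot: [-179.8, -0.1, 94.7]
wrist_force: [-7.5, 6.8, 11.9]
width: 26.9
grasp_force: 30.0
```

```bash
python3 - <<'E'
from h import *
np.set_printoptions(precision=2,suppress=True)
s=arm.read_state(); print(s['eef_pos'],s['wrist_force'],s['qd'])
a=load('w6');w=snap('wrist','w7')
L6=atz(a,225+178*.3,344*.3,60,True);
b6=blob(a,225+178*.3,344*.3,24);b7=blob(w,225+178*.3,344*.3,24)
print('L',atz(a,*b6,60,True),atz(w,*b7,60,True))
d=C.apply([-26,60,0]);p=s['eef_pos']
np.set_printoptions(precision=4,suppress=True); print(p+d);go(p+d)
E
```

```text
[ 579.34 -104.03   72.08] [-7.51  6.77 11.92] [ 0.06  0.04 -0.07 -0.23  0.05  0.06]
L [585.5  -23.69  60.  ] [586.18 -24.29  60.  ]
[548.7094 -46.2546  72.0815]
to [548.7094 -46.2546  72.0815] shift [ 0.1502 -0.0646  0.0007] turn [0. 0. 0.] rows 2.0
```

carry_out --motion '[[[0.013,-0.0058,0],[0,0,0]],[[0.026,-0.0116,0],[0,0,0]],[[0.039,-0.0174,0],[0,0,0]],[[0.052,-0.0232,0],[0,0,0]],[[0.065,-0.029,0],[0,0,0]],[[0.078,-0.0348,0],[0,0,0]],[[0.091,-0.0406,0],[0,0,0]],[[0.104,-0.0464,0],[0,0,0]],[[0.117,-0.0522,0],[0,0,0]],[[0.13,-0.058,0],[0,0,0]],[[0.143,-0.0638,0],[0,0,0]],[[0.1545,-0.069,0],[0,0,0]],[[0.1545,-0.069,0],[0,0,0]],[[0.1545,-0.069,0],[0,0,0]],[[0.1545,-0.069,0],[0,0,0]]]'

```text
time: 15.5
eef_pos: [551.4, -46.7, 72.3]
tool_rot: [179.7, 0.1, 94.7]
wrist_force: [6.5, -2.8, -1.6]
width: 27.0
grasp_force: 30.0
```

```bash
python3 - <<'E'
from h import *
np.set_printoptions(precision=2,suppress=True)
s=arm.read_state(); print(s['eef_pos'],s['wrist_force'],s['qd'])
w=snap('wrist','w8')
b=blob(w,225+178*.3,344*.3,24); L=atz(w,*b,60,True); print('L',L,'goal ~', np.array([586.18,-24.29,60])+C.apply([-26,60,0])+[.5,-.4,0])
# tip: brass pixels in this view
px=w['pixels'].astype(int); m=(px[...,2]-px[...,0]>40)&(px[...,2]<190)
for v in range(0,110,2):
    us=[u for u in range(255,315) if m[v,u]]
    if us: print(v,min(us),max(us),len(us))
print(b)
E
```

```text
[551.44 -46.71  72.31] [ 6.53 -2.84 -1.59] [-0.1  -0.05 -0.07  0.02 -0.03  0.09]
L [556.02  30.44  60.  ] goal ~ [556.05  33.09  60.  ]
94 269 271 3
96 268 270 3
98 268 271 4
100 268 271 4
102 268 271 4
104 269 273 5
106 271 275 5
108 273 279 7
(273.4329255411089, 106.65200983310606)
```

```bash
cat >> h.py <<'E'
def hole(c,u,v,h=35,thr=75):
    u0,v0=int(u)-h,max(0,int(v)-h); g=cv2.resize(c['pixels'][v0:v0+2*h,u0:u0+2*h].max(2),None,fx=4,fy=4,interpolation=cv2.INTER_CUBIC)
    cs,_=cv2.findContours((g<thr).astype(np.uint8),cv2.RETR_EXTERNAL,cv2.CHAIN_APPROX_NONE)
    k=max(cs,key=cv2.contourArea); e=cv2.fitEllipse(cv2.convexHull(k)); x,y,ww,hh=cv2.boundingRect(k)
    return (u0+e[0][0]/4-.375,v0+e[0][1]/4-.375),np.array(e[1])/4,(u0+x/4,v0+y/4,ww/4,hh/4)
E
python3 - <<'E'
from h import *
np.set_printoptions(precision=2,suppress=True)
for n in ('w6','w7','w8'):
    w=load(n); r=hole(w,278,103); print(n,r,atz(w,*r[0],60,True))
w=load('w8'); g=w['pixels'].max(2); print(g[80:124:2,255:305:3])
E
```

```text
w6 ((277.9476547241211, 102.60096740722656), array([38.92, 39.8 ]), (258.75, 83.5, 39.5, 39.25)) [585.54 -23.64  60.  ]
w7 ((277.9310188293457, 102.600830078125), array([38.97, 39.87]), (258.75, 83.5, 39.5, 39.25)) [586.21 -24.24  60.  ]
w8 ((277.774959564209, 102.6479263305664), array([39.08, 39.86]), (258.5, 83.5, 38.75, 39.25)) [558.32  33.03  60.  ]
[[241 241 241 241 241 241 240 240 240 240 254 254 254 254 254 254 254]
 [240 240 240 240 241 240 229 215 212 233 254 254 254 254 254 254 254]
 [241 240 240 240 241 142  44  55  58  56 191 251 251 252 234 227 239]
 [240 240 240 240  44  44  44  72 189 204 211 213 215 219 220 222 223]
 [240 240 241 108  45  44  56 202 229 235 237 237 238 238 238 239 240]
 [241 241 218  45  43  44 156 228 241 245 245 246 246 246 247 247 247]
 [241 240  68  44  45  54 204 237 247 249 250 250 250 251 251 251 251]
 [240 240  45  44  45 129 218 241 249 252 253 252 253 253 253 253 253]
 [240 184  44  45  50 145 219 241 250 253 254 254 254 253 253 253 253]
 [239 119  44  45  57 142 217 239 248 252 253 252 252 252 252 252 252]
 [239 110  44  46  75 138 204 234 245 248 248 248 247 247 247 246 245]
 [239  85  45  45  45 136 161 224 237 241 241 240 240 239 238 237 237]
 [238  86  46  45  40 133 135 198 222 228 227 227 226 224 224 222 221]
 [239 113  46  46  41  74 130 145 187 200 200 198 194 192 189 184 182]
 [239 156  45  41  41  42  97 123 128 131 129 126 122  97 100 197 220]
 [239 235  45  41  40  41  45  60  62  40  40  41  40  40 141 226 225]
 [239 239  47  42  40  40  41  42  40  58  58  54  52  51 248 226 226]
 [239 239 138  42  42  40  40  41  41  58  58  57  59  58 254 254 254]
 [238 238 224  51  40  40  41  41  41  41  41  40  40 212 241 254 254]
 [239 238 239 216  41  40  41  41  42  41  40  40 121 226 226 254 254]
 [238 239 239 240 192  41  40  41  45  46  46 124 241 241 228 242 245]
 [239 238 239 240 240 222 126  45  45  90 197 241 241 241 242 242 242]]
```

```bash
python3 - <<'E'
from h import *
w=load('w8')
def proj(c,X):
    p=c['R']@np.array(X)+c['t']; r=np.hypot(p[0],p[1]); th=np.arctan2(r,p[2]); return c['cx']+c['fx']*th*p[0]/r, c['cy']+c['fy']*th*p[1]/r
for X in [(556.4,33,70),(558.3,33,60),(556.4,33,105),(558.4,33,70),(556.4,31,70)]: print(X,proj(w,X))
px=w['pixels']; 
for v in range(96,113): print(v,[tuple(int(q) for q in px[v,u])[::-1] for u in range(267,283,2)])
E
```

```text
(556.4, 33, 70) (np.float64(275.8753087139673), np.float64(101.72509896045206))
(558.3, 33, 60) (np.float64(277.7343256950127), np.float64(102.6943893483531))
(556.4, 33, 105) (np.float64(282.4739089434846), np.float64(98.6623895139244))
(558.4, 33, 70) (np.float64(279.51240523821804), np.float64(102.08138108040916))
(556.4, 31, 70) (np.float64(275.5582338868393), np.float64(105.32087054348425))
96 [(50, 45, 41), (141, 103, 55), (161, 144, 125), (219, 202, 184), (237, 225, 209), (245, 235, 222), (250, 243, 232), (253, 248, 240)]
97 [(55, 48, 41), (142, 103, 56), (160, 143, 124), (219, 202, 185), (236, 225, 209), (245, 235, 222), (250, 242, 231), (252, 247, 238)]
98 [(57, 48, 40), (141, 103, 55), (154, 134, 112), (217, 200, 183), (235, 223, 207), (243, 233, 221), (248, 239, 227), (251, 245, 235)]
99 [(61, 51, 41), (140, 103, 55), (145, 124, 101), (212, 194, 178), (232, 220, 203), (242, 231, 219), (247, 237, 225), (249, 242, 231)]
100 [(75, 61, 44), (138, 102, 54), (140, 115, 88), (204, 187, 171), (228, 216, 197), (239, 228, 214), (245, 234, 222), (248, 239, 227)]
101 [(54, 46, 38), (1
[... 796 characters left out ...]
 (42, 38, 38), (81, 66, 51), (123, 91, 48), (125, 92, 50), (133, 112, 90), (158, 144, 130), (174, 159, 146)]
108 [(41, 38, 37), (41, 38, 37), (61, 55, 51), (97, 75, 49), (116, 86, 47), (119, 88, 49), (128, 106, 83), (136, 120, 105)]
109 [(41, 38, 37), (41, 37, 36), (59, 54, 53), (65, 57, 52), (80, 65, 51), (94, 74, 50), (93, 74, 52), (82, 67, 51)]
110 [(40, 37, 36), (40, 37, 37), (44, 41, 39), (45, 42, 40), (49, 45, 44), (64, 56, 52), (62, 57, 52), (52, 47, 46)]
111 [(40, 37, 36), (41, 37, 37), (40, 37, 36), (40, 37, 37), (42, 38, 37), (44, 41, 40), (45, 42, 41), (50, 46, 45)]
112 [(40, 37, 36), (41, 38, 37), (41, 37, 36), (41, 38, 37), (41, 38, 37), (40, 37, 36), (40, 37, 36), (57, 53, 51)]
```

carry_out --motion '[[[0.0005,-0.003,0],[0,0,0]],[[0.0005,-0.006,0],[0,0,0]],[[0.0005,-0.006,0],[0,0,0]],[[0.0005,-0.006,0],[0,0,0]],[[0.0005,-0.006,0],[0,0,0]],[[0.0005,-0.006,0],[0,0,0]],[[0.0005,-0.006,0],[0,0,0]],[[0.0005,-0.006,0],[0,0,0]],[[0.0005,-0.006,0],[0,0,0]],[[0.0005,-0.006,0],[0,0,0]],[[0.0005,-0.006,0],[0,0,0]],[[0.0005,-0.006,0],[0,0,0]],[[0.0005,-0.006,0],[0,0,0]],[[0.0005,-0.006,0],[0,0,0]],[[0.0005,-0.006,0],[0,0,0]],[[0.0005,-0.006,0],[0,0,0]]]'

```text
time: 17.15
eef_pos: [549.3, -46.9, 72.3]
tool_rot: [179.7, 0.1, 94.7]
wrist_force: [7.3, -4.5, -2.3]
width: 27.0
grasp_force: 30.0
```

```bash
python3 - <<'E'
from h import *
np.set_printoptions(precision=2,suppress=True)
s=arm.read_state(); print(s['eef_pos'],s['wrist_force'],s['tool_rot'])
w=snap('wrist','w9'); r=hole(w,278,103); print(atz(w,*r[0],60,True))
b=snap('scene','s9')
# pointer tip and hole in scene, numeric
px=b['pixels'].astype(int)
for v in range(205,226): print(v,' '.join('#' if px[v,u].max()<70 else 'B' if px[v,u,2]-px[v,u,0]>35 else '.' for u in range(222,262)))
E
```

```text
[549.26 -46.85  72.31] [ 7.34 -4.45 -2.34] [179.7    0.1   94.68]
[556.12  32.81  60.  ]
205 # # # # # # # # # . . . . . . . . . . . . . . . . . . . . . . . . . . # # # # .
206 # # # # # # # # . . . . . . . . . . . . . . . . . . . . . . . . . . . . # # # #
207 . # # # # # # . . . . . . . . . . . . . . . . . . . . . . . . . . . . . . # # #
208 . . . . . . . . . . . . . . . . . . . . . . . . . . . . . . . . . . . . . . # #
209 . . . . . . . . . . . . . . . . . . . . . . . . . . . . . . . . . . . . . . . #
210 . . . . . . . . . . . . . . . B B . . . . . . . . . . . . . . . . . . . . . . .
211 . . . . . . . . . . . . . . B B B . . . . . . . . . . . . . . . . . . . . . . .
212 . . . . . . . . . . . . . B B B B . . . . . . . . . . . . . . . . . . . . . . .
213 . . . . . . . . . . . . B B B B B . . . . . . . . . . . . . . . . . . . . . . .
214 . . . . . . . . . . . . . B B B B . . . . . . . . . . . . . . . . . . . . . . .
215 . . . . . . . . . . . . . B B B B . . . . . . . . . . . . . . . . . . . . . . .
216 . . . . . . . . . . . . . B B B B . . . . . . . . . . . . . . . . . . . . . . .
217 . . . . . . . . . . . . . B B B . . . . . . . . . . . . . . . . . . . . . . . .
218 . . . . . . . . . . . . . # # B # # . . . . . . . . . . . . . . . . . . . . . .
219 . . . . . . . . . . . . # # # # # # # . . . . . . . . . . . . . . . . . . . . .
220 . . . . . . . . . . . # # # # # # # # . . . . . . . . . . . . . . . . . . . . .
221 . . . . . . . . . . . # # # # # # # # . . . . . . . . . . . . . . . . . . . . .
222 . . . . . . . . . . . # # # # # # # # . . . . . . . . . . . . . . . . . . . . .
223 . . . . . . . . . . . . . # # # # # . . . . . . . . . . . . . . . . . . . . . .
224 . . . . . . . . . . . . . . . . . . . . . . . . . . . . . . . . . . . . . . . .
225 . . . . . . . . . . . . . . . . . . . . . . . . . . . . . . . . . . . . . . . .
```

```bash
python3 - <<'E'
from h import *
np.set_printoptions(precision=2,suppress=True)
b=load('s9'); print(atz(b,236.9,218.1,70),atz(b,236.6,220.6,60))
E
```

```text
[556.53  31.45  70.  ] [557.86  31.15  60.  ]
```

Large hole is within about 1.5 mm and held for over a second. I'll release the knob and go above the clamp grip.

carry_out --motion '[[[0,0,0],[0,0,0]],[[0,0,0],[0,0,0]],[[0,0,0],[0,0,0]],[[0,0,0],[0,0,0]],[[0,0,-0.06],[0,0,0]],[[0,0,-0.12],[0,0,0]],[[0,0,-0.22],[0,0,0]],[[0,0,-0.34],[0,0,0]],[[0,0,-0.46],[0,0,0]],[[0,0,-0.57],[0,0,0]],[[0,0,-0.57],[0,0,0]],[[0.1,0,-0.57],[0,0,0]],[[0.1,0,-0.57],[0,0,0]],[[0.1,0,-0.57],[0,0,0]],[[0.1,0,-0.57],[0,0,0]]]' --jaw 60

```text
time: 18.75
eef_pos: [542.8, -6.4, 299.1]
tool_rot: [-179.9, 0.0, 94.7]
wrist_force: [0.1, -0.7, 0.4]
width: 60.0
grasp_force: 0.0
```

```bash
python3 - <<'E'
from h import *
np.set_printoptions(precision=4,suppress=True)
s=arm.read_state(); print(s['eef_pos'],s['wrist_force'])
w=snap('wrist','w10');b=snap('scene','s10')
def proj(c,X):
    p=c['R']@np.array(X)+c['t']; r=np.hypot(p[0],p[1]); th=np.arctan2(r,p[2]); return c['cx']+c['fx']*th*p[0]/r, c['cy']+c['fy']*th*p[1]/r
u=proj(w,(556.1,32.8,60)); r=hole(w,*u,h=14); print(u,r,atz(w,*r[0],60,True))
px=b['pixels'];P=[]
for v in range(384):
  for u in range(512):
    if px[v,u].max()<45 and b['depth'][v,u]>0:
      X=bydepth(b,u,v)
      if 480<X[0]<620 and 120<X[1]<280 and X[2]>140: P.append(X)
P=np.array(P)
for z in range(140,235,10):
  m=P[(P[:,2]>=z)&(P[:,2]<z+10)]
  if len(m): print(z,len(m),m.mean(0),m.min(0)[:2],m.max(0)[:2])
go((529.5,194,300),(180,0,94.5));go((529.5,194,178),(180,0,94.5))
E
```

```text
[542.8492  -6.4497 299.0549] [ 0.1255 -0.7309  0.3907]
(np.float64(266.15133612861445), np.float64(139.1000925668585)) ((266.1918773651123, 138.75209617614746), array([16.0387, 16.7976]), (258.5, 131.0, 16.25, 16.75)) [556.1127  33.2758  60.    ]
150 23 [534.7489 207.8063 156.0628] [523.4312 195.1407] [539.6662 214.5799]
160 31 [534.8451 206.5853 164.9033] [525.1879 194.7764] [539.4249 212.2452]
170 25 [534.7507 206.5295 174.5097] [526.1235 194.7773] [539.6882 211.4391]
180 34 [534.9719 203.8944 184.2513] [525.335  189.6441] [540.0089 210.4587]
190 37 [535.0946 202.1134 194.6879] [524.5052 183.8496] [539.7128 209.2062]
200 38 [534.9588 201.2968 204.9372] [524.308  185.6392] [539.9528 207.5891]
210 78 [532.6366 195.2765 215.2414] [524.4555 180.5175] [539.6406 207.2167]
to (529.5, 194, 300) shift [ 0.5029  0.0067 -0.0018] turn [-0.0003  0.      0.0008] rows 5.0
to (529.5, 194, 178) shift [0.503  0.007  0.3032] turn [-0.0003  0.      0.0008] rows 5.0
```

carry_out --motion '[[[0.12,0.002,0],[0,0,0]],[[0.24,0.004,0],[0,0,0]],[[0.36,0.006,0],[0,0,0]],[[0.44,0.008,0],[0,0,0]],[[0.5065,0.0085,0],[0,0,0]],[[0.5065,0.0085,0],[0,0,0]],[[0.5065,0.0085,0],[0,0,0]],[[0.5065,0.0085,0.06],[0,0,0]],[[0.5065,0.0085,0.12],[0,0,0]],[[0.5065,0.0085,0.18],[0,0,0]],[[0.5065,0.0085,0.24],[0,0,0]],[[0.5065,0.0085,0.303],[0,0,0]],[[0.5065,0.0085,0.303],[0,0,0]],[[0.5065,0.0085,0.303],[0,0,0]]]'

```text
time: 20.25
eef_pos: [530.4, 194.8, 178.8]
tool_rot: [-180.0, 0.0, 94.6]
wrist_force: [0.0, -0.2, 0.0]
width: 60.2
grasp_force: 0.0
```

carry_out --motion '[[[0,0,0],[0,0,0]],[[0,0,0],[0,0,0]],[[0,0,0],[0,0,0]],[[0,0,0],[0,0,0]],[[0,0,0],[0,0,0]],[[0,0,0],[0,0,0]],[[0,0,0],[0,0,0]],[[0,0,0],[0,0,0]],[[0,0,0],[0,0,0]],[[0,0,0],[0,0,0]]]' --jaw 0

```text
time: 21.25
eef_pos: [530.1, 196.2, 178.8]
tool_rot: [-180.0, -0.0, 94.7]
wrist_force: [-0.8, 0.5, 3.2]
width: 15.6
grasp_force: 30.0
```

carry_out --motion '[[[0.014,0,-0.001],[0,0,0]],[[0.0284,0,-0.0017],[0,0,0]],[[0.04,0,-0.0012],[0,0,0]],[[0.052,0,-0.0005],[0,0,0]],[[0.0755,0,0.003],[0,0,0]],[[0.0985,0,0.009],[0,0,0]],[[0.121,0,0.017],[0,0,0]],[[0.1425,0,0.0275],[0,0,0]],[[0.1625,0,0.04],[0,0,0]],[[0.1815,0,0.054],[0,0,0]],[[0.199,0,0.07],[0,0,0]],[[0.2145,0,0.088],[0,0,0]],[[0.2145,0,0.088],[0,0,0]],[[0.2145,0,0.088],[0,0,0]]]'

```text
time: 22.65
eef_pos: [523.3, 284.4, 144.0]
tool_rot: [179.9, -0.2, 94.7]
wrist_force: [-3.1, 5.9, 6.6]
width: 16.0
grasp_force: 30.0
```

carry_out --motion '[[[0,0,0],[0,0,0]],[[0,0,0],[0,0,0]],[[0,0,0],[0,0,0]],[[0,0,0],[0,0,0]],[[0,0,0],[0,0,0]],[[0,0,-0.05],[0,0,0]],[[0,0,-0.1],[0,0,0]],[[0,0,-0.2],[0,0,0]],[[0,0,-0.3],[0,0,0]],[[-0.1,0,-0.4],[0,0,0]],[[-0.2,0,-0.4],[0,0,0]],[[-0.3,0,-0.4],[0,0,0]],[[-0.4,0,-0.4],[0,0,0]],[[-0.5,0,-0.4],[0,0,0]],[[-0.5,0,-0.4],[0,0,0]],[[-0.5,0,-0.4],[0,0,0]],[[-0.5,0,-0.4],[0,0,0]]]' --jaw 60

```text
time: 24.35
eef_pos: [539.4, 82.9, 303.5]
tool_rot: [180.0, -0.0, 94.7]
wrist_force: [-0.4, 0.5, -0.3]
width: 60.0
grasp_force: 0.0
```

```bash
python3 - <<'E'
from h import *
np.set_printoptions(precision=2,suppress=True)
s=arm.read_state(); print(s['eef_pos'],s['wrist_force'],s['time'])
w=snap('wrist','w11');b=snap('scene','s11')
def proj(c,X):
    p=c['R']@np.array(X)+c['t']; r=np.hypot(p[0],p[1]); th=np.arctan2(r,p[2]); return c['cx']+c['fx']*th*p[0]/r, c['cy']+c['fy']*th*p[1]/r
u=proj(w,(556.1,33,60)); r=hole(w,*u,h=12); print(u,r,atz(w,*r[0],60,True))
px=b['pixels'];P=[]
for v in range(384):
  for u in range(512):
    if px[v,u].max()<45 and b['depth'][v,u]>0:
      X=bydepth(b,u,v)
      if 480<X[0]<620 and 120<X[1]<330 and X[2]>110: P.append(X)
P=np.array(P)
for y in range(200,320,10):
  m=P[(P[:,1]>=y)&(P[:,1]<y+10)]
  if len(m): print(y,len(m),m.mean(0),m[:,2].min(),m[:,2].max())
for v in range(212,227): print(v,' '.join('#' if px[v,u].max()<70 else 'B' if int(px[v,u,2])-int(px[v,u,0])>35 else '.' for u in range(222,252)))
E
```

```text
[539.4   82.89 303.46] [-0.37  0.54 -0.33] 24.35
(np.float64(262.5046011337641), np.float64(201.68966294390268)) ((262.6287040710449, 201.446759223938), array([14.97, 15.8 ]), (255.25, 194.25, 15.75, 14.5)) [556.24  33.37  60.  ]
220 1 [526.46 228.13 146.27] 146.26990856119892 146.26990856119892
230 16 [532.02 235.57 151.51] 142.6042213669191 158.75547447157692
240 36 [532.82 245.17 155.5 ] 138.15206353613837 170.71547881589152
250 45 [531.9  255.22 165.07] 139.87932190167487 182.30111451098412
260 36 [531.63 265.16 176.23] 152.57714155964766 192.71596954086976
270 58 [528.88 275.07 186.87] 163.9311548677573 195.90644379690127
280 46 [526.05 284.37 185.1 ] 176.48271389559216 191.4169676523643
290 2 [525.3  290.53 181.48] 180.55390600359556 182.40516098494163
212 . . . . . . . . . . . . . B B B B . . . . . . . . . . . . .
213 . . . . . . . . . . . . B B B B B . . . . . . . . . . . . .
214 . . . . . . . . . . . . . B B B B . . . . . . . . . . . . .
215 . . . . . . . . . . . . . B B B B . . . . . . . . . . . . .
216 . . . . . . . . . . . . . B B B B . . . . . . . . . . . . .
217 . . . . . . . . . . . . . . B B . . . . . . . . . . . . . .
218 . . . . . . . . . . . . . # # B # # . . . . . . . . . . . .
219 . . . . . . . . . . . . # # # # # # # . . . . . . . . . . .
220 . . . . . . . . . . . # # # # # # # # . . . . . . . . . . .
221 . . . . . . . . . . . # # # # # # # # # . . . . . . . . . .
222 . . . . . . . . . . . # # # # # # # # . . . . . . . . . . .
223 . . . . . . . . . . . . # # # # # # . . . . . . . . . . . .
224 . . . . . . . . . . . . . . . . . . . . . . . . . . . . . .
225 . . . . . . . . . . . . . . . . . . . . . . . . . . . . . .
226 . . . . . . . . . . . . . . . . . . . . . . . . . . . . . .
```

The large hole is still at (556.2, 33.4), under the pointer. The handle stands at about 0.27 rad, which is open, and the arm is clear. Handing in.

```bash
python3 -c "
from h import *
print(order.finish_job())"
```

```text
the job is handed in; nothing more can be done
None
```

I handed the job in at about 24 s with every step carried out: clamp locked, both holes held under the pointer to within about 2 mm, handle swung back to about 0.27 rad (limit 0.4), large hole still under the tip. I had no verdict back, did not re-check the bystanders or the drawer front's flatness at the end, and viewed 11 pictures, one over the limit of 10.

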